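Sort a left and a right corner bracket into their own trays

TASK

Sort the two mirror-image corner brackets into the two shallow trays: each bracket into the tray whose dark floor inlay it matches, lying base-down on the tray's floor with its flange over the long bar and its end cheek over the short bar. The bracket in the dish on the balance stands on its flange, so first lay it base-down on the bench or its mat, let go, and take it again by the flange. Set both gently into their trays, do not let them drop, and leave the loupe and the tape roll where they are.

Things in the scene. Friction and masses are not known exactly. Their poses are not given: they have to be found in the camera images.
- left_bracket_mid (a point): Left-hand bracket, loose, aluminium, 0.2 kg, three 8 mm plates: base 56 (x) x 96 (y) mm; flange along its long -x edge, top 42 mm above the base's underside; end cheek at the +y end, 24 mm high (left end, seen with the flange towards you). Point: centre of the whole, 21 mm above the underside. Axes: z up out of the base, y along the flange, x from flange to open edge.
- left_bracket_flange (a point): Middle of the left bracket's flange: half-way through its 8 mm, 24 mm from the base centre towards -x, 30 mm above the base's underside; can be pinched there across its thickness (along x). Axes as the bracket's. This bracket starts base-down on the black mat (5 mm thick) before the balance, flange towards the robot.
- right_bracket_mid (a point): Right-hand bracket, loose, aluminium, 0.2 kg, three 8 mm plates: base 56 (x) x 96 (y) mm; flange along its long -x edge, top 42 mm above the base's underside; end cheek at the -y end, 24 mm high (right end, seen with the flange towards you). Point: centre of the whole, 21 mm above the underside. Axes: z up out of the base, y along the flange, x from flange to open edge.
- right_bracket_flange (a point): The same flange point of the right bracket. It starts standing on its flange in the dish: own x up, own z to the robot, base plate upright, 56 mm high, 30 mm clear of the dish's rim; pinch it from above across its 8 mm (mid-plane 17 mm from the mid point, away from the robot). Free on its flange it stands; pushed over 32 degrees towards its underside it falls onto its base.
- tray_left: Tray for the left bracket, fixed: white, outside 82 (x) x 126 (y) x 16 mm, walls and floor 4 mm. Dark L inlay in its floor: long bar along the robot's side (-x), short bar at the left (+y) end. Origin: centre of its underside; x away from the robot, z up. The bracket belongs in its middle, the bracket's x and y along the tray's.
- tray_right: Tray for the right bracket, fixed: as the other tray, but mirrored: the short bar is at its right (-y) end. Origin at the centre of its underside, same axes. Behind the trays stands a glass tank, 206 mm high, its front at x = 0.57, y from -0.20 to -0.50: keep the arm clear of it.
- dish: Fixed steel dish on the balance's pan, outside 62 (x) x 112 (y) x 26 mm, walls and floor 3 mm; origin: centre of its underside, 77 mm above the bench. Balance: 69 mm high, front at x = 0.50, y -0.10 to 0.18. The 5 mm black mat under it begins at x = 0.40, y -0.16 to 0.26: its strip before the balance has room to tip a bracket over when the left one is gone.
- loupe: Bystander, loose: stand magnifier, 46 mm diameter, 34 mm high, origin at the centre of its underside. Leave it alone.
- tape_roll: Bystander, loose: roll of black tape lying flat, 57 mm diameter, 19 mm high, origin at the centre of its underside. Leave it alone.

How it is judged:
By the outcome, as a careful person would: the job done as asked, in the order asked, and still so for the second after the job is handed in, with the robot touching nothing.
It also fails if it takes over 67 s, if anything falls off the work surface, if the arm or the gripper's body presses on something with over 40 N, if the wrist force passes 120 N, or if a joint passes its speed limit or range.

ROBOT

A 6-joint arm with a two-finger parallel gripper is mounted at the origin on a cart in front of the work surface, level with it; the furniture and walls round the work are solid. World frame = base frame: x ahead of the robot, y to its left, z up, the work surface at z = 0. Lengths are in m, angles in rad, forces in N, time in s.
With the tool pointing down it reaches from about 0.35 to 0.875 m from the base axis. Payload 4.2 kg.
Tool frame: the origin (TCP) lies at the very end of the fingers, on their centre line; the grasp point (between the pads) lies 19 mm behind it (pinch_z is the distance from the TCP to the grasp point, in m); z points along the fingers, y is the line along which they close (so a half turn about z gives the same grasp; the last joint's range is limited). The gripper opens to 85 mm and grips with 20 to 120 N. Pads are 22 mm wide; open, the fingers measure 114 mm over their backs; the gripper's body (76 mm by 85 mm) begins 54 mm behind the grasp point. The pads swing forward as they close: fully open they stand 13 mm farther back than shut.
Start: joints at [1.462, 0.385, 0.008, 0, -1.194, -0.259], TCP at [0.225, 0.583, 0.231] pointing down, gripper open.
Joint ranges: [-3.14, 3.14], [-1.21, 2.06], [-1.07, 1.41], [-3.16, 2.05], [-2.99, -0.16], [-3.1, 3.1]. Speed limits (rad/s): [2.79, 2.79, 3.14, 3.14, 3.14, 3.14].

INTERFACE

Orientations are given as [roll, pitch, yaw] about the fixed x, y, z axes, in that order (R = Rz(yaw) Ry(pitch) Rx(roll)).
In Python, from bench import * gives the robot as it stands. The module is installed in compiled form; this text tells all that it offers.
- The arm moves only by the tool play_rows, never from a script. Its argument "deltas" is a list that holds one entry, the list of rows, each a list of 7 numbers: the shift along the tool's x, y, z in units of 25 mm (1.0 is 25 mm), then the turn, a rotation vector about the tool's x, y, z in units of 6 degrees (1.0 is 6 degrees), then the opening, from 0 (shut) to 1 (fully open). A call has 1 to 20 rows; each row is the pose to reach, as a shift and turn from the pose commanded when the call began, along the tool's axes at that moment; what a row does not reach only later rows make up. A row lasts 1/12 s, in which the tool goes at most 41.7 mm and 7.16 degrees, less where a joint would pass 70% of its speed; a pose out of reach is approached as far as the arm can. A call with a gripper value outside its range is refused whole. The fingers move at their own pace and stop on an object; "grip_force" is the grip in N (left out, the last holds). Time passes only in rows, so rows that repeat a pose let the fingers close. It gives the time, the measured TCP pose, the force, the opening and the grip force at its end, in the units of the state.
- read_state(): the state, without advancing time (a new reading comes with each control period).
- camera(name): name is "side" or "top"; returns a dict with "image" (400x640x3 uint8, blue, green, red), "K" (3x3 intrinsics, pixels), "dist_coeffs" ([k1, k2, p1, p2, k3] as OpenCV has them; the pictures are not rectified), "R" (3x3) and "t" (3): a world point X has camera coordinates R X + t. Camera axes: x right, y down, z forward; pixel columns grow to the right and rows downward; lengths in m; the calibration is good to about 2 mm. A picture is of the moment at which its call begins. There is no depth.
- finish_job(): hands the job in; it is judged then, once.
Trained networks look in a picture, given as the dict that the camera call returned (one of the last four; its "shot" number tells which), for a name from the list of things; names that differ only in an ending like _2 or _b are one class to them, and where a whole thing is asked for, a point or a joint stands for the part that bears it (a point fixed in the world has none). Each returns a list of dicts, best first, with "confidence" (0 to 1); they miss things now and then, are a little off and sometimes report something else, mostly with a low value. They report only what shows in the picture. A call takes as long as a camera call.
- trace(picture, query): "mask" (400x640 bool, what is visible of it) and "extent" ([left, top, right, bottom] in pixels, round what is visible of it).
The state is a dict: "t": time; "joints": joint angles; "qvel": joint speeds; "tau": joint torques, N m; "tcp_pos": TCP position; "tcp_rot": TCP orientation; "ft_force": force on the tool from outside, world axes, zero at the start; "ft_torque": the same for the moment, N m; "width": finger opening in m; "gripper_force": force on a finger pad.
Only numpy, scipy, OpenCV 4.12 (cv2) and the standard library are available. Lean on these libraries where they do the work, as an engineer would, in place of code of your own. Each camera call takes 0.05 s, during which the arm holds its last target. There are 200 camera calls.

## Working session

There is one attempt and no reset: what is moved stays moved. The work goes in short steps, Python scripts to look and compute and a tool call to move; the robot and the scene stay as the last step left them, time stands still between calls to the robot, and variables do not carry over. Pictures are saved under pics/ and viewed, at most 10 in all, crops included, and the job is handed in when it is done.

Besides the shell and the picture viewer there is one more tool, called after "Emit:" by a JSON object that holds its "name" and its "arguments", one argument or row to a line. play_rows: Moves the arm, as the interface text tells. Its arguments: {"type":"object","properties":{"deltas":{"type":"array"},"grip_force":{"type":"number"}},"required":["deltas"]}

```bash
mkdir -p pics
cat > h.py <<'E'
from bench import *
import numpy as np, cv2
def ray(c,uv,z):
    p=cv2.undistortPoints(np.array([[uv]],float),c["K"],c["dist_coeffs"])[0,0]
    R=np.array(c["R"]);t=np.array(c["t"]);o=-R.T@t;d=R.T@np.array([p[0],p[1],1]);return o+d*(z-o[2])/d[2]
def proj(c,P):
    return cv2.projectPoints(np.array(P,float).reshape(-1,3),cv2.Rodrigues(np.array(c["R"]))[0],np.array(c["t"],float),c["K"],np.array(c["dist_coeffs"],float))[0][:,0]
E
python3 - <<'E'
from h import *
s=read_state();print({k:np.round(v,3) for k,v in s.items()})
for n in("top","side"):
    c=camera(n);cv2.imwrite(f"pics/{n}0.png",c["image"]);R=np.array(c["R"]);print(n,-R.T@np.array(c["t"]),R.round(2).tolist(),c["K"][0])
    for q in("left_bracket_mid","right_bracket_mid","tray_left","tray_right","dish","loupe","tape_roll"):
        for r in trace(c,q)[:2]:
            m=r["mask"];ys,xs=np.nonzero(m);print(q,round(r["confidence"],2),r["extent"],m.sum(),xs.mean().round(1),ys.mean().round(1))
            if n=="top":
                z={"l":.005,"r":.1,"t":.016,"d":.1}[q[0]]
                b=cv2.minAreaRect(np.c_[xs,ys].astype(np.float32));P=[ray(c,p,z)[:2].round(3).tolist() for p in cv2.boxPoints(b)];print("   ",P)
E
```

```text
{'t': np.float64(0.0), 'joints': array([ 1.462,  0.386,  0.007, -0.   , -1.194, -0.259]), 'qvel': array([-0.   , -0.   , -0.   , -0.001, -0.001, -0.   ]), 'tau': array([ 0.0000e+00, -3.9229e+01,  1.8840e+01,  4.1860e+00, -5.0000e-03,
       -0.0000e+00]), 'tcp_pos': array([0.225, 0.583, 0.23 ]), 'tcp_rot': array([ 3.139, -0.   , -0.368]), 'ft_force': array([ 0.457,  0.966, -0.337]), 'ft_torque': array([ 0.003, -0.022,  0.004]), 'gripper_force': np.float64(0.0), 'width': np.float64(0.086)}
top [ 0.26029672 -0.15416464  1.10839058] [[-0.01, -1.0, 0.01], [-0.98, 0.01, -0.2], [0.2, -0.01, -0.98]] [510.93076913   0.         317.4351369 ]
left_bracket_mid 0.94 [220.3, 205.4, 270.9, 239.8] 1229 246.3 222.0
    [[0.417, 0.042], [0.478, 0.035], [0.462, -0.069], [0.401, -0.061]]
right_bracket_mid 0.88 [188.4, 143.1, 246.4, 173.0] 1311 219.4 156.5
    [[0.586, 0.091], [0.594, -0.016], [0.534, -0.021], [0.527, 0.084]]
tray_left 0.58 [320.0, 190.6, 381.1, 237.4] 2219 350.1 213.4
    [[0.488, -0.173], [0.504, -0.301], [0.42, -0.309], [0.405, -0.183]]
tray_right 0.9 [399.7, 192.4, 455.3, 231.8] 217
[... 529 characters left out ...]
1], [-0.18, -0.49, -0.86], [0.32, 0.8, -0.52]] [418.83111043   0.         321.94092144]
left_bracket_mid 0.7 [287.0, 173.4, 311.8, 203.8] 524 298.3 187.8
left_bracket_mid 0.4 [314.4, 138.3, 351.3, 163.8] 432 332.0 152.1
right_bracket_mid 0.7 [324.0, 127.7, 350.5, 155.0] 431 336.9 142.7
tray_left 0.61 [311.3, 215.0, 368.0, 263.8] 1454 338.2 238.4
tray_left 0.45 [288.0, 171.9, 313.7, 201.2] 569 298.4 187.8
tray_right 0.62 [338.4, 261.4, 405.0, 318.0] 2236 373.4 287.4
tray_right 0.4 [313.5, 137.6, 351.8, 166.8] 412 331.5 151.6
dish 0.83 [314.5, 138.3, 352.4, 165.8] 409 332.2 152.2
loupe 0.59 [280.5, 225.3, 301.7, 250.4] 391 292.4 236.6
tape_roll 0.72 [260.5, 186.0, 278.4, 201.6] 281 268.5 191.8
```

```bash
cat >> h.py <<'E'
from scipy.optimize import minimize
def box(x0,x1,y0,y1,z0,z1): return np.array([[x,y,z] for x in(x0,x1) for y in(y0,y1) for z in(z0,z1)])
def bracket(s): # s=+1 left; origin base centre underside
    return [box(-.028,.028,-.048,.048,0,.008),box(-.028,-.020,-.048,.048,0,.042),box(-.028,.028,*sorted((s*.04,s*.048)),0,.024)]
TRAY=[box(-.041,.041,-.063,.063,0,.016)]
def stood(s): # own x up, own z to robot(-x), origin: flange bottom centre
    M=np.array([[0,0,-1.],[0,1,0],[1,0,0]]);return [(b-[-.028,0,.021])@M.T for b in bracket(s)]
def place(bs,x,y,yaw,z):
    c,s=np.cos(yaw),np.sin(yaw);R=np.array([[c,-s,0],[s,c,0],[0,0,1]]);return [b@R.T+[x,y,z] for b in bs]
def sil(c,bs,f=4):
    m=np.zeros((400*f,640*f),np.uint8)
    for b in bs: cv2.fillConvexPoly(m,cv2.convexHull(((proj(c,b)+.5)*f-.5).round().astype(np.int32)),1)
    return m
def fit(cm,bs,x0,z,f=4):
    ms=[(c,cv2.resize(m.astype(np.uint8),None,fx=f,fy=f,interpolation=0)) for c,m in cm]
    def cost(p):
        e=0
        for c,m in ms:
            s=sil(c,place(bs,p[0]/100,p[1]/100,p[2]/10,z)); e+=1-(s&m).sum()/(s|m).sum()
        return e
    r=minimize(cost,[x0[0]*100,x0[1]*100,x0[2]*10],method="Nelder-Mead",options=dict(initial_simplex=[[x0[0]*100+a,x0[1]*100+b,x0[2]*10+d] for a,b,d in((0,0,0),(1,0,0),(0,1,0),(0,0,1))],xatol=.01,fatol=1e-4))
    return np.array([r.x[0]/100,r.x[1]/100,r.x[2]/10]),r.fun/len(ms)
E
python3 - <<'E'
from h import *
T=camera("top");S=camera("side")
img=T["image"].copy()
G=dict(left_bracket_mid=(bracket(1),(.44,-.013,-.12),.005),right_bracket_mid=(stood(-1),(.55,.03,0),.08),tray_left=(TRAY,(.455,-.24,-.1),0),tray_right=(TRAY,(.455,-.41,-.1),0),dish=([box(-.031,.031,-.056,.056,0,.026)],(.55,.03,0),.077))
big=cv2.resize(img[130:280,180:460],None,fx=2.85,fy=2.85,interpolation=2)
cv2.imwrite("pics/a.png",big)
sb=cv2.resize(S["image"][110:330,240:420],None,fx=2.7,fy=2.7,interpolation=2)
for q,(bs,x0,z) in G.items():
    a=trace(T,q);b=trace(S,q)
    for nm,cm in(("T",[(T,a[0]["mask"])]),("S",[(S,b[0]["mask"])]),("TS",[(T,a[0]["mask"]),(S,b[0]["mask"])])):
        if q=="dish" and nm!="T": continue
        p,e=fit(cm,bs,x0,z);print(q,nm,p.round(4),round(e,3))
    for c,im,o,f in((T,big,(180,130),2.85),(S,sb,(240,110),2.7)):
        for bx in place(bs,*p,z):
            h=((cv2.convexHull(proj(c,bx).astype(np.float32))[:,0]+.5-o)*f-.5).round().astype(np.int32)
            cv2.polylines(im,[h],True,(0,0,255),1)
cv2.imwrite("pics/b.png",big);cv2.imwrite("pics/c.png",sb)
E
```

```text
left_bracket_mid T [ 0.4384 -0.0168 -0.1394] 0.042
left_bracket_mid S [ 0.4373 -0.0173 -0.1682] 0.061
left_bracket_mid TS [ 0.4379 -0.017  -0.1514] 0.056
right_bracket_mid T [0.557  0.0322 0.0795] 0.048
right_bracket_mid S [0.5648 0.0541 0.0787] 0.294
right_bracket_mid TS [0.5565 0.0328 0.082 ] 0.193
tray_left T [ 0.4549 -0.2409  0.1217] 0.037
tray_left S [ 0.4553 -0.2411  0.1219] 0.032
tray_left TS [ 0.4549 -0.2412  0.1212] 0.035
tray_right T [ 0.4569 -0.4109 -0.0428] 0.032
tray_right S [ 0.4571 -0.4114 -0.0635] 0.032
tray_right TS [ 0.457  -0.411  -0.0442] 0.033
dish T [0.5541 0.0333 0.0334] 0.746
```

View pics/a.png

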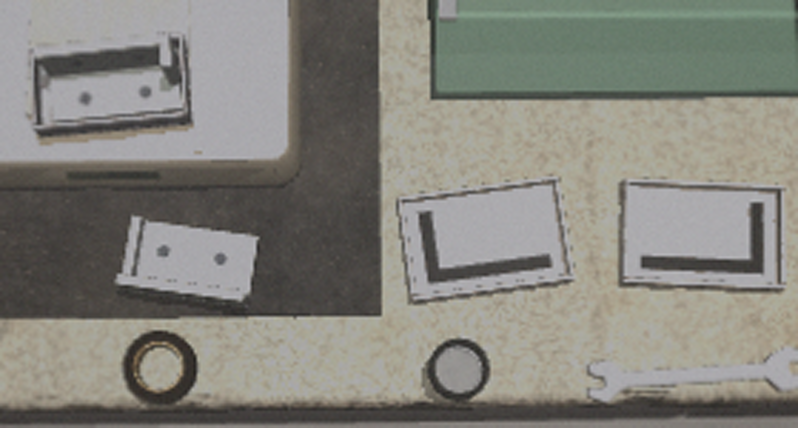

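View pics/b.png

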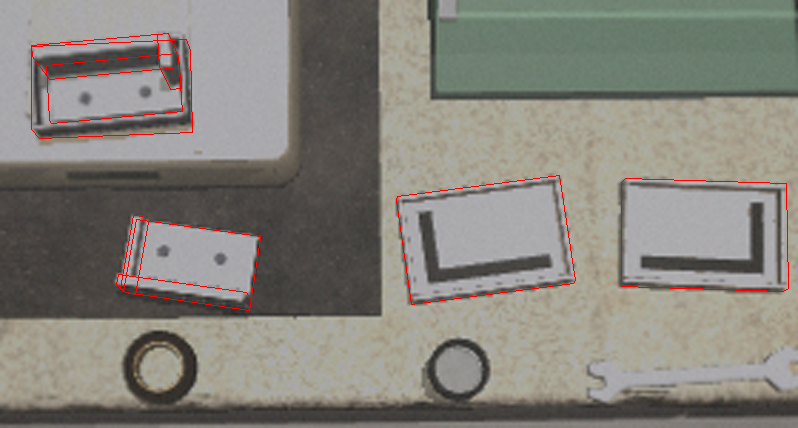

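View pics/c.png

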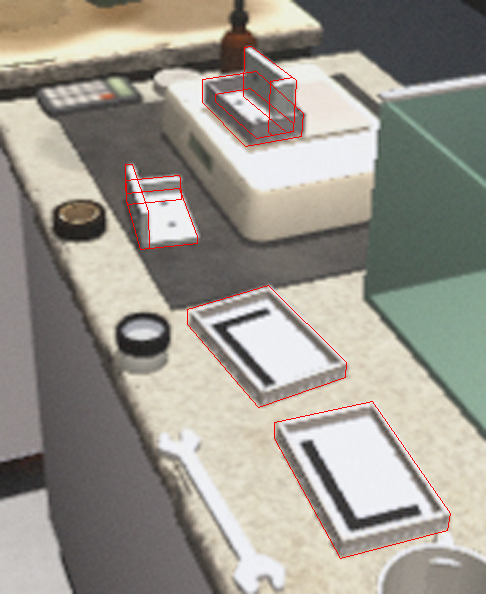

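The top crop shows the left bracket at about (187,260) on the mat, the right one standing in the dish at (110,85), and the trays at (485,240) for left and (703,235) for right. The tape roll is at (160,368). The red outlines fit both views well.

```bash
cat > g.py <<'E'
import sys
from h import *
from scipy.spatial.transform import Rotation as Ro
# args: x y z yaw [x y z yaw ...] -> rows from current pose, tool down
s=read_state();R=Ro.from_euler("xyz",s["tcp_rot"]);p=np.array(s["tcp_pos"])
print("t",round(float(s["t"]),2),p.round(4),np.round(s["tcp_rot"],3),"w",round(float(s["width"]),4),"j",np.round(s["joints"],2),"F",np.round(s["ft_force"],1))
a=np.array(sys.argv[1:],float).reshape(-1,4)
for x,y,z,w in a:
    d=R.inv().apply(np.array([x,y,z])-p)/.025;r=(R.inv()*Ro.from_euler("xyz",[np.pi,0,w])).as_rotvec(degrees=True)/6
    print(d.round(2).tolist()+r.round(2).tolist())
E
python3 g.py .414 -.0135 .12 -1.719 .414 -.0135 .024 -1.719
```

```text
t 1.4 [0.2247 0.5832 0.2313] [ 3.142 -0.    -0.368] w 0.0855 j [ 1.46  0.38  0.01  0.   -1.19 -0.26] F [0.2 0.9 0.2]
[15.65, 19.55, 4.45, -0.0, -0.0, 12.9]
[15.65, 19.55, 8.29, -0.0, -0.0, 12.9]
```

Emit:
{"name": "play_rows", "arguments": {
  "deltas": [
    [[15.65, 19.55, 4.45, 0, 0, 12.9, 0.35], [15.65, 19.55, 4.45, 0, 0, 12.9, 0.35], [15.65, 19.55, 4.45, 0, 0, 12.9, 0.35], [15.65, 19.55, 4.45, 0, 0, 12.9, 0.35], [15.65, 19.55, 4.45, 0, 0, 12.9, 0.35], [15.65, 19.55, 4.45, 0, 0, 12.9, 0.35], [15.65, 19.55, 4.45, 0, 0, 12.9, 0.35], [15.65, 19.55, 4.45, 0, 0, 12.9, 0.35], [15.65, 19.55, 4.45, 0, 0, 12.9, 0.35], [15.65, 19.55, 4.45, 0, 0, 12.9, 0.35], [15.65, 19.55, 4.45, 0, 0, 12.9, 0.35], [15.65, 19.55, 4.45, 0, 0, 12.9, 0.35], [15.65, 19.55, 4.45, 0, 0, 12.9, 0.35], [15.65, 19.55, 4.45, 0, 0, 12.9, 0.35], [15.65, 19.55, 4.45, 0, 0, 12.9, 0.35], [15.65, 19.55, 4.45, 0, 0, 12.9, 0.35], [15.65, 19.55, 4.45, 0, 0, 12.9, 0.35], [15.65, 19.55, 4.45, 0, 0, 12.9, 0.35], [15.65, 19.55, 4.45, 0, 0, 12.9, 0.35], [15.65, 19.55, 4.45, 0, 0, 12.9, 0.35]]
  ],
  "grip_force": 40
}}

```text
t: 3.07
tcp_pos: [0.4142, -0.0125, 0.1205]
tcp_rot: [-3.141, 0.0, -1.717]
ft_force: [1.1, 0.4, 0.5]
width: 0.0297
gripper_force: 0.0
```

```bash
python3 g.py .414 -.0135 .06 -1.719 .414 -.0135 .024 -1.719
```

```text
t 3.07 [ 0.4142 -0.0125  0.1205] [-3.141  0.    -1.717] w 0.0297 j [ 0.37  0.15 -0.64  0.   -0.78 -0.51] F [1.1 0.4 0.5]
[0.04, 0.0, 2.42, -0.01, 0.0, 0.02]
[0.04, 0.0, 3.86, -0.01, 0.0, 0.02]
```

Emit:
{"name": "play_rows", "arguments": {
  "deltas": [
    [[0, 0, 1, 0, 0, 0, 0.35], [0, 0, 2, 0, 0, 0, 0.35], [0, 0, 3, 0, 0, 0, 0.35], [0, 0, 3.5, 0, 0, 0, 0.35], [0, 0, 3.85, 0, 0, 0, 0.35], [0, 0, 3.85, 0, 0, 0, 0.35], [0, 0, 3.85, 0, 0, 0, 0.2], [0, 0, 3.85, 0, 0, 0, 0.1], [0, 0, 3.85, 0, 0, 0, 0], [0, 0, 3.85, 0, 0, 0, 0], [0, 0, 3.85, 0, 0, 0, 0], [0, 0, 3.85, 0, 0, 0, 0]]
  ],
  "grip_force": 40
}}

```text
t: 4.07
tcp_pos: [0.415, -0.0129, 0.0248]
tcp_rot: [-3.139, 0.001, -1.718]
ft_force: [-1.9, 5.6, 6.5]
width: 0.0077
gripper_force: 42.0
```

```bash
python3 - <<'E'
from h import *
c=camera("side");cv2.imwrite("pics/d.png",cv2.resize(c["image"][100:290,230:400],None,fx=3,fy=3,interpolation=2))
E
python3 g.py
```

```text
t 4.12 [ 0.415  -0.0129  0.0248] [-3.139e+00  1.000e-03 -1.718e+00] w 0.0072 j [ 0.36  0.33 -0.75 -0.   -0.49 -0.51] F [-1.2  5.   6.3]
```

View pics/d.png

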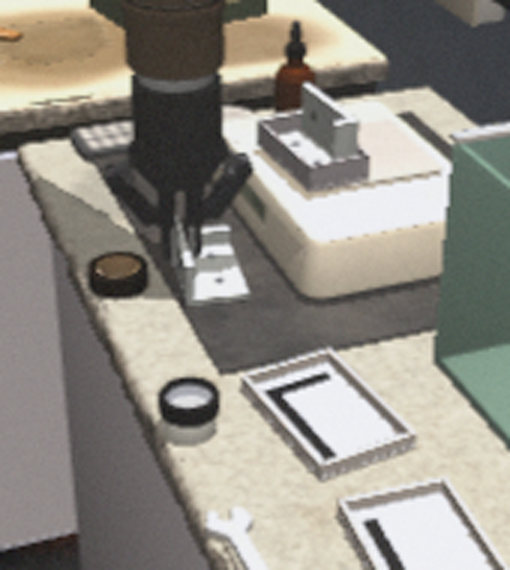

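The fingers hold the flange and nothing else was touched: the tape roll sits clear at (118,275). Lifting and carrying it to the left tray.

```bash
python3 g.py .415 -.0129 .09 -1.718 .431 -.2433 .09 -1.449 .431 -.2433 .025 -1.449
```

```text
t 4.12 [ 0.415  -0.0129  0.0248] [-3.139e+00  1.000e-03 -1.718e+00] w 0.0072 j [ 0.36  0.33 -0.75 -0.   -0.49 -0.51] F [-1.2  5.   6.3]
[-0.0, -0.01, -2.61, -0.02, 0.01, -0.0]
[9.02, -1.99, -2.62, -0.02, 0.01, -2.57]
[9.02, -1.99, -0.02, -0.02, 0.01, -2.57]
```

Emit:
{"name": "play_rows", "arguments": {
  "deltas": [
    [[0, 0, -0.6, 0, 0, 0, 0], [0, 0, -1.6, 0, 0, 0, 0], [0, 0, -2.6, 0, 0, 0, 0], [1, -0.2, -2.6, 0, 0, -0.3, 0], [2, -0.4, -2.6, 0, 0, -0.6, 0], [3, -0.6, -2.6, 0, 0, -0.9, 0], [4, -0.9, -2.6, 0, 0, -1.1, 0], [5, -1.1, -2.6, 0, 0, -1.4, 0], [6, -1.3, -2.6, 0, 0, -1.7, 0], [7, -1.5, -2.6, 0, 0, -2, 0], [8, -1.8, -2.6, 0, 0, -2.3, 0], [9.02, -1.99, -2.6, 0, 0, -2.57, 0], [9.02, -1.99, -2.6, 0, 0, -2.57, 0], [9.02, -1.99, -2.6, 0, 0, -2.57, 0]]
  ]
}}

```text
t: 5.28
tcp_pos: [0.4288, -0.2449, 0.088]
tcp_rot: [3.14, 0.001, -1.453]
ft_force: [-0.1, 0.6, -1.6]
width: 0.0072
gripper_force: 40.8
```

```bash
python3 g.py .431 -.2433 .04 -1.449  .431 -.2433 .024 -1.449
python3 - <<'E'
from h import *
c=camera("side");im=c["image"]
z=read_state()["tcp_pos"][2]-.0198
a=trace(c,"left_bracket_mid")
print([ (round(r["confidence"],2),r["extent"]) for r in a[:2]])
for nm,p in(("pred",(.4549,-.2411,.1215)),):
    print(nm, [proj(c,b).mean(0).round(1).tolist() for b in place(bracket(1),*p,z)])
big=cv2.resize(im[160:300,270:420],None,fx=4,fy=4,interpolation=2)
for bx in place(bracket(1),.4549,-.2411,.1215,z):
    cv2.polylines(big,[((cv2.convexHull(proj(c,bx).astype(np.float32))[:,0]+.5-(270,160))*4).astype(np.int32)],True,(0,0,255),1)
cv2.imwrite("pics/e.png",big)
E
```

```text
t 5.28 [ 0.4288 -0.2449  0.088 ] [ 3.140e+00  1.000e-03 -1.453e+00] w 0.0072 j [-0.19  0.33 -0.5  -0.   -0.75  0.31] F [-0.1  0.6 -1.6]
[-0.05, -0.1, 1.92, 0.02, 0.01, -0.04]
[-0.05, -0.1, 2.56, 0.02, 0.01, -0.04]
[(0.93, [315.7, 199.3, 360.6, 232.7])]
pred [[338.6, 213.5], [329.4, 209.7], [328.6, 200.5]]
```

View pics/e.png

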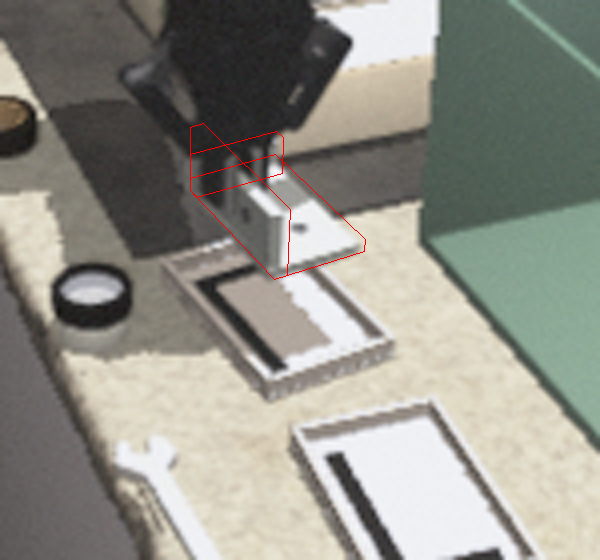

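The base plate matches the predicted outline, with its corner at about (275,275). Lowering slowly.

Emit:
{"name": "play_rows", "arguments": {
  "deltas": [
    [[0, -0.05, 0.6, 0, 0, 0, 0], [0, -0.05, 1.2, 0, 0, 0, 0], [-0.05, -0.1, 1.7, 0, 0, 0, 0], [-0.05, -0.1, 2.0, 0, 0, 0, 0], [-0.05, -0.1, 2.2, 0, 0, 0, 0], [-0.05, -0.1, 2.35, 0, 0, 0, 0], [-0.05, -0.1, 2.45, 0, 0, 0, 0], [-0.05, -0.1, 2.5, 0, 0, 0, 0], [-0.05, -0.1, 2.5, 0, 0, 0, 0]]
  ]
}}

```text
t: 6.13
tcp_pos: [0.4325, -0.2424, 0.0265]
tcp_rot: [-3.141, -0.0, -1.449]
ft_force: [-0.2, 0.0, -1.7]
width: 0.0073
gripper_force: 40.7
```

Emit:
{"name": "play_rows", "arguments": {
  "deltas": [
    [[0.03, 0.06, 0.03, 0, 0, 0, 0], [0.03, 0.06, 0.06, 0, 0, 0, 0], [0.03, 0.06, 0.09, 0, 0, 0, 0], [0.03, 0.06, 0.12, 0, 0, 0, 0], [0.03, 0.06, 0.14, 0, 0, 0, 0], [0.03, 0.06, 0.14, 0, 0, 0, 0]]
  ]
}}

```text
t: 6.63
tcp_pos: [0.431, -0.2435, 0.0238]
tcp_rot: [-3.141, -0.0, -1.449]
ft_force: [-3.0, 1.2, 5.7]
width: 0.007
gripper_force: 41.9
```

Emit:
{"name": "play_rows", "arguments": {
  "deltas": [
    [[0, 0, 0, 0, 0, 0, 0.1], [0, 0, 0, 0, 0, 0, 0.2], [0, 0, 0, 0, 0, 0, 0.3], [0, 0, 0, 0, 0, 0, 0.3], [0, 0, -0.6, 0, 0, 0, 0.3], [0, 0, -1.6, 0, 0, 0, 0.3], [0, 0, -3, 0, 0, 0, 0.3], [0, 0, -4.5, 0, 0, 0, 0.3], [0, 0, -6, 0, 0, 0, 0.3], [0, 0, -6.4, 0, 0, 0, 0.3], [0, 0, -6.4, 0, 0, 0, 0.3]]
  ]
}}

```text
t: 7.55
tcp_pos: [0.4332, -0.2439, 0.1867]
tcp_rot: [-3.133, -0.003, -1.449]
ft_force: [0.9, 0.4, 0.1]
width: 0.0257
gripper_force: 0.0
```

```bash
python3 - <<'E'
from h import *
T=camera("top");S=camera("side")
cm=[]
for c in(S,T):
    a=trace(c,"left_bracket_mid")
    if a: print(round(a[0]["confidence"],2),a[0]["extent"],a[0]["mask"].sum());cm.append((c,a[0]["mask"]))
for k in([cm[0]],cm): p,e=fit(k,bracket(1),(.455,-.241,.12),.004);print(p.round(4),round(e,3))
E
python3 g.py .574 .034 .18 -1.491 .574 .034 .111 -1.491
```

```text
0.84 [325.4, 202.0, 357.5, 230.9] 637
[ 0.4514 -0.2331  0.0795] 0.456
[ 0.4514 -0.2331  0.0795] 0.456
t 7.75 [ 0.4299 -0.243   0.1811] [ 3.138e+00  1.000e-03 -1.450e+00] w 0.0256 j [-0.19  0.21 -0.38 -0.   -0.99  0.31] F [-0.1  0.2 -0.6]
[-10.3, -7.06, 0.04, 0.03, 0.01, 0.39]
[-10.3, -7.07, 2.8, 0.03, 0.01, 0.39]
```

Emit:
{"name": "play_rows", "arguments": {
  "deltas": [
    [[-1.4, -0.95, 0, 0, 0, 0, 0.35], [-2.8, -1.9, 0, 0, 0, 0.1, 0.35], [-4.2, -2.8, 0, 0, 0, 0.2, 0.35], [-5.6, -3.8, 0, 0, 0, 0.3, 0.35], [-7, -4.7, 0, 0, 0, 0.39, 0.35], [-8.4, -5.7, 0, 0, 0, 0.39, 0.35], [-9.6, -6.6, 0, 0, 0, 0.39, 0.35], [-10.3, -7.06, 0, 0, 0, 0.39, 0.35], [-10.3, -7.06, 0, 0, 0, 0.39, 0.35], [-10.3, -7.06, 0, 0, 0, 0.39, 0.35], [-10.3, -7.06, 0, 0, 0, 0.39, 0.35]]
  ]
}}

```text
t: 8.67
tcp_pos: [0.574, 0.0331, 0.1811]
tcp_rot: [3.138, -0.001, -1.491]
ft_force: [-0.1, 0.2, -0.2]
width: 0.0301
gripper_force: 0.0
```

```bash
python3 - <<'E'
from h import *
T=camera("top");S=camera("side")
a=[(c,trace(c,"left_bracket_mid")[0]["mask"]) for c in(T,S)]
for k in(a[:1],a[1:],a): p,e=fit(k,bracket(1),(.455,-.241,.12),.004);print(p.round(4),round(e,3))
im=cv2.resize(S["image"][60:270,260:440],None,fx=2.8,fy=2.8,interpolation=2)
w=.0335; 
for bx in place(stood(-1),.557,.0325,.08,.08)[:1]+place(bracket(1),*p,.004):
    cv2.polylines(im,[((cv2.convexHull(proj(S,bx).astype(np.float32))[:,0]+.5-(260,60))*2.8).astype(np.int32)],True,(0,0,255),1)
cv2.imwrite("pics/f.png",im)
E
python3 g.py .574 .034 .111 -1.491
```

```text
t 8.87 [0.5745 0.0325 0.1827] [ 3.141 -0.    -1.492] w 0.03 j [ 0.34  0.34 -0.19 -0.   -1.04 -0.26] F [ 0.2  0.7 -0.1]
[-0.06, 0.01, 2.87, 0.0, -0.0, -0.01]Traceback (most recent call last):
  File "<stdin>", line 3, in <module>
IndexError: list index out of range
```

Run:
```python
from h import *
S=camera("side")
r=trace(S,"left_bracket_mid")
for x in r: print(round(x["confidence"],2),x["extent"])
if r:
    p,e=fit([(S,r[0]["mask"])],bracket(1),(.455,-.241,.12),.004);print(p.round(4),round(e,3))
im=cv2.resize(S["image"][60:270,260:440],None,fx=2.8,fy=2.8,interpolation=2)
for bx in place(stood(-1),.557,.0325,.08,.08)[:1]+place(bracket(1),.455,-.241,.1215,.004):
    cv2.polylines(im,[((cv2.convexHull(proj(S,bx).astype(np.float32))[:,0]+.5-(260,60))*2.8).astype(np.int32)],True,(0,0,255),1)
cv2.imwrite("pics/f.png",im)
```

```text
0.94 [317.0, 220.5, 358.5, 255.0]
[ 0.453  -0.2421  0.1335] 0.095
```

View pics/f.png

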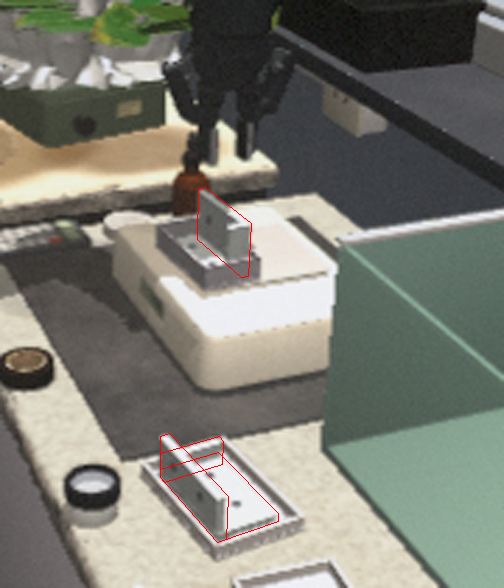

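The left bracket lies correctly in its tray around (195,490), and the right plate's outline matches at (225,232). Descending on it.

Emit:
{"name": "play_rows", "arguments": {
  "deltas": [
    [[-0.05, 0, 0.8, 0, 0, 0, 0.35], [-0.05, 0, 1.5, 0, 0, 0, 0.35], [-0.05, 0, 2.1, 0, 0, 0, 0.35], [-0.05, 0, 2.6, 0, 0, 0, 0.35], [-0.05, 0, 2.82, 0, 0, 0, 0.35], [-0.05, 0, 2.82, 0, 0, 0, 0.35], [-0.05, 0, 2.82, 0, 0, 0, 0.2], [-0.05, 0, 2.82, 0, 0, 0, 0.1], [-0.05, 0, 2.82, 0, 0, 0, 0], [-0.05, 0, 2.82, 0, 0, 0, 0], [-0.05, 0, 2.82, 0, 0, 0, 0], [-0.05, 0, 2.82, 0, 0, 0, 0]]
  ],
  "grip_force": 40
}}

```text
t: 9.97
tcp_pos: [0.5755, 0.035, 0.1134]
tcp_rot: [-3.14, 0.0, -1.49]
ft_force: [-0.4, -0.5, 5.0]
width: 0.0072
gripper_force: 42.2
```

```bash
python3 g.py .5755 .035 .18 -1.49 .428 -.07 .18 -1.571 .428 -.07 .05 -1.571
```

```text
t 9.97 [0.5755 0.035  0.1134] [-3.14  0.   -1.49] w 0.0072 j [ 0.34  0.41 -0.27  0.   -0.88 -0.26] F [-0.4 -0.5  5. ]
[-0.0, -0.0, -2.66, -0.02, 0.0, -0.0]
[3.71, 6.22, -2.68, -0.02, 0.0, 0.77]
[3.71, 6.23, 2.52, -0.02, 0.0, 0.77]
```

Emit:
{"name": "play_rows", "arguments": {
  "deltas": [
    [[0, 0, -0.5, 0, 0, 0, 0], [0, 0, -1.2, 0, 0, 0, 0], [0, 0, -2, 0, 0, 0, 0], [0, 0, -2.66, 0, 0, 0, 0], [0.4, 0.7, -2.66, 0, 0, 0.1, 0], [1, 1.7, -2.66, 0, 0, 0.2, 0], [1.6, 2.7, -2.66, 0, 0, 0.4, 0], [2.2, 3.7, -2.66, 0, 0, 0.5, 0], [2.8, 4.7, -2.66, 0, 0, 0.6, 0], [3.4, 5.7, -2.66, 0, 0, 0.7, 0], [3.71, 6.22, -2.66, 0, 0, 0.77, 0], [3.71, 6.22, -1.8, 0, 0, 0.77, 0], [3.71, 6.22, -0.8, 0, 0, 0.77, 0], [3.71, 6.22, 0.2, 0, 0, 0.77, 0], [3.71, 6.22, 1.2, 0, 0, 0.77, 0], [3.71, 6.22, 1.8, 0, 0, 0.77, 0], [3.71, 6.22, 2.2, 0, 0, 0.77, 0], [3.71, 6.22, 2.4, 0, 0, 0.77, 0], [3.71, 6.22, 2.4, 0, 0, 0.77, 0], [3.71, 6.22, 2.4, 0, 0, 0.77, 0]]
  ]
}}

```text
t: 11.63
tcp_pos: [0.4278, -0.0699, 0.0524]
tcp_rot: [-3.141, -0.0, -1.571]
ft_force: [-0.4, 0.4, -2.1]
width: 0.0073
gripper_force: 41.1
```

Run:
```python
from h import *
S=camera("side");s=read_state()["tcp_pos"];print(np.round(s,4))
b=(s[0]-.017,s[1],0,s[2]-.0334)
im=cv2.resize(S["image"][90:260,240:410],None,fx=3.4,fy=3.4,interpolation=2)
for bx in place(stood(-1),*b):
    cv2.polylines(im,[((cv2.convexHull(proj(S,bx).astype(np.float32))[:,0]+.5-(240,90))*3.4).astype(np.int32)],True,(0,0,255),1)
cv2.imwrite("pics/i.png",im)
```

```text
[ 0.4281 -0.0699  0.0528]
```

View pics/i.png

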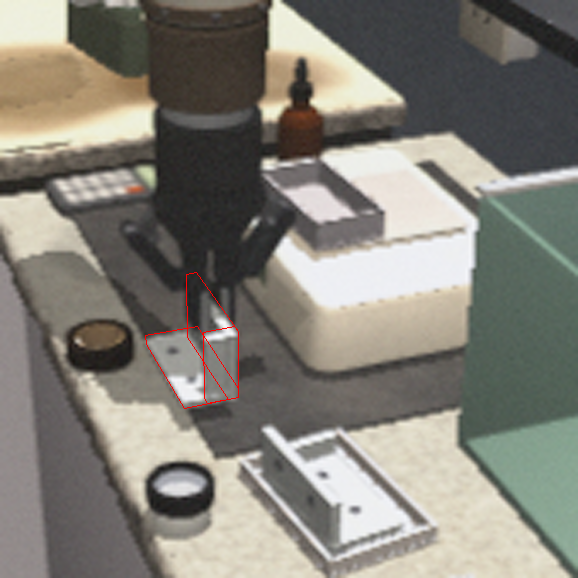

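The bracket hangs upright at (195,350), matching the prediction, and the tape roll is clear. Setting it down on its flange.

Emit:
{"name": "play_rows", "arguments": {
  "deltas": [
    [[0, 0, 0.2, 0, 0, 0, 0], [0, 0, 0.35, 0, 0, 0, 0], [0, 0, 0.42, 0, 0, 0, 0], [0, 0, 0.48, 0, 0, 0, 0], [0, 0, 0.54, 0, 0, 0, 0], [0, 0, 0.6, 0, 0, 0, 0], [0, 0, 0.6, 0, 0, 0, 0]]
  ]
}}

```text
t: 12.27
tcp_pos: [0.4276, -0.07, 0.0383]
tcp_rot: [3.142, -0.0, -1.57]
ft_force: [-3.2, 0.7, 9.3]
width: 0.0071
gripper_force: 42.9
```

Emit:
{"name": "play_rows", "arguments": {
  "deltas": [
    [[0, 0, -0.02, 0, 0, 0, 0.1], [0, 0, -0.02, 0, 0, 0, 0.25], [0, 0, -0.02, 0, 0, 0, 0.3], [0, 0, -0.02, 0, 0, 0, 0.3], [0, 0, -0.5, 0, 0, 0, 0.3], [0, 0, -1.2, 0, 0, 0, 0.3], [0, 0, -2, 0, 0, 0, 0.3], [0, 0.8, -2, 0, 0, 0, 0.1], [0, 1.7, -2, 0, 0, 0, 0], [0, 1.7, -2, 0, 0, 0, 0], [0, 1.7, -1.4, 0, 0, 0, 0], [0, 1.7, -0.8, 0, 0, 0, 0], [0, 1.7, -0.4, 0, 0, 0, 0], [0, 1.7, -0.4, 0, 0, 0, 0]]
  ]
}}

```text
t: 13.43
tcp_pos: [0.3836, -0.0703, 0.0458]
tcp_rot: [3.137, -0.001, -1.571]
ft_force: [0.1, -0.1, -0.7]
width: -0.0
gripper_force: 0.0
```

```bash
python3 g.py
python3 - <<'E'
from h import *
S=camera("side")
r=trace(S,"right_bracket_mid")
for x in r[:2]: print(round(x["confidence"],2),x["extent"])
print([proj(S,b).mean(0).round(1).tolist() for b in place(stood(-1),.4106,-.07,0,.005)])
p,e=fit([(S,r[0]["mask"])],stood(-1),(.41,-.07,0),.005);print(p.round(4),round(e,3))
E
```

```text
t 13.43 [ 0.3836 -0.0703  0.0458] [ 3.137e+00 -1.000e-03 -1.571e+00] w -0.0 j [ 0.24  0.26 -0.78 -0.   -0.54 -0.24] F [ 0.1 -0.1 -0.7]
0.88 [281.1, 176.1, 308.1, 215.5]
0.17 [280.2, 225.3, 302.2, 248.1]
[[302.0, 193.0], [295.8, 202.3], [304.4, 201.9]]
[ 0.4074 -0.073  -0.024 ] 0.081
```

Emit:
{"name": "play_rows", "arguments": {
  "deltas": [
    [[0, -0.2, 0, 0, 0, 0, 0], [0, -0.4, 0, 0, 0, 0, 0], [0, -0.5, 0, 0, 0, 0, 0], [0, -0.6, 0, 0, 0, 0, 0], [0, -0.7, 0, 0, 0, 0, 0], [0, -0.8, 0, 0, 0, 0, 0], [0, -0.9, 0, 0, 0, 0, 0], [0, -1, 0, 0, 0, 0, 0], [0, -1.1, 0, 0, 0, 0, 0], [0, -1.2, 0, 0, 0, 0, 0], [0, -1.3, 0, 0, 0, 0, 0], [0, -1.4, 0, 0, 0, 0, 0], [0, -1.4, 0, 0, 0, 0, 0]]
  ]
}}

```text
t: 14.62
tcp_pos: [0.4205, -0.07, 0.0473]
tcp_rot: [-3.141, -0.0, -1.571]
ft_force: [-0.4, -1.0, 1.7]
width: -0.0002
gripper_force: 0.2
```

Run:
```python
from h import *
S=camera("side");s=read_state();print(np.round(s["tcp_pos"],4),np.round(s["ft_force"],1))
im=cv2.resize(S["image"][130:250,240:400],None,fx=4,fy=4,interpolation=2)
cv2.imwrite("pics/j.png",im)
r=trace(S,"right_bracket_mid")
for x in r[:2]: print(round(x["confidence"],2),x["extent"])
```

```text
[ 0.4201 -0.07    0.0473] [-0.2 -0.1  0.8]
0.69 [283.0, 183.2, 312.9, 213.3]
```

View pics/j.png

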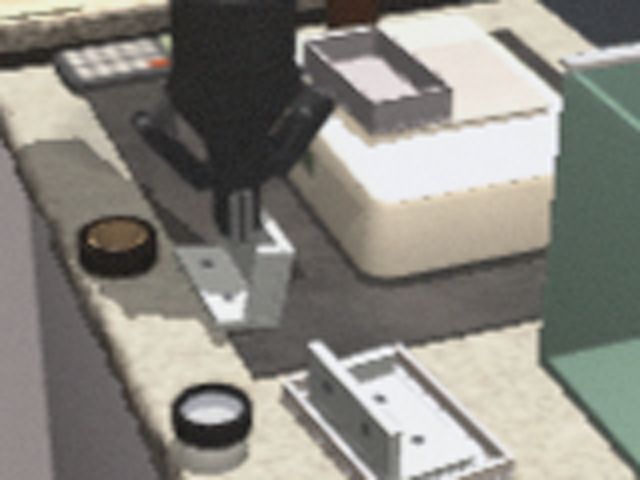

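It is tipping as wanted, leaning towards the balance with its lower edge in place at (260,325). Pushing on.

Emit:
{"name": "play_rows", "arguments": {
  "deltas": [
    [[0, -0.1, -0.05, 0, 0, 0, 0], [0, -0.2, -0.1, 0, 0, 0, 0], [0, -0.3, -0.1, 0, 0, 0, 0], [0, -0.4, -0.12, 0, 0, 0, 0], [0, -0.5, -0.14, 0, 0, 0, 0], [0, -0.6, -0.16, 0, 0, 0, 0], [0, -0.7, -0.2, 0, 0, 0, 0], [0, -0.75, -0.3, 0, 0, 0, 0], [0, -0.75, -0.8, 0, 0, 0, 0], [0, -0.75, -1.5, 0, 0, 0, 0], [0, 0, -4, 0, 0, 0, 0], [0, 0, -5, 0, 0, 0, 0.3], [0, 0, -5, 0, 0, 0, 0.3]]
  ]
}}

```text
t: 15.8
tcp_pos: [0.423, -0.0699, 0.1789]
tcp_rot: [-3.129, 0.001, -1.569]
ft_force: [1.3, 0.1, 1.0]
width: 0.0229
gripper_force: 0.0
```

Run:
```python
from h import *
T=camera("top");S=camera("side");s=read_state();print(np.round(s["tcp_pos"],4),np.round(s["ft_force"],1))
cm=[]
for c in(T,S):
    r=trace(c,"right_bracket_mid")
    for x in r[:2]: print(round(x["confidence"],2),x["extent"])
    if r: cm.append((c,r[0]["mask"]))
for k in [[m] for m in cm]+[cm]:
    p,e=fit(k,bracket(-1),(.46,-.07,0),.005);print(p.round(4),round(e,3))
im=cv2.resize(S["image"][130:250,240:400],None,fx=4,fy=4,interpolation=2)
for bx in place(bracket(-1),*p,.005):
    cv2.polylines(im,[((cv2.convexHull(proj(S,bx).astype(np.float32))[:,0]+.5-(240,130))*4).astype(np.int32)],True,(0,0,255),1)
cv2.imwrite("pics/k.png",im)
```

```text
[ 0.4212 -0.0697  0.1749] [-0.5 -0.7 -0.1]
0.85 [242.1, 222.8, 296.6, 245.0]
0.78 [281.7, 175.6, 308.2, 217.3]
0.73 [280.2, 226.7, 299.4, 248.1]
[ 0.4089 -0.0711  0.1439] 0.453
[ 0.4249 -0.0714 -0.6813] 0.294
[ 0.4138 -0.0713 -0.0778] 0.417
```

View pics/k.png

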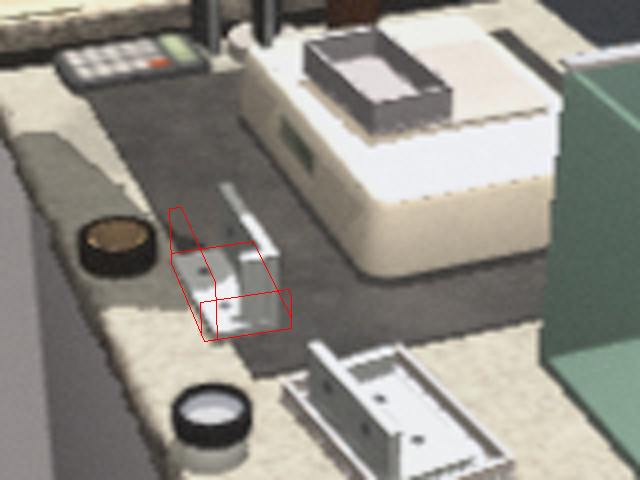

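The bracket rocked back and is still standing on its flange at (235,270), because I lifted too early. Measuring it again, then pushing further at constant height.

```bash
python3 - <<'E'
from h import *
T=camera("top");S=camera("side")
cm=[(c,trace(c,"right_bracket_mid")[0]["mask"]) for c in(T,S)]
for k in(cm[:1],cm[1:],cm):
    p,e=fit(k,stood(-1),(.41,-.07,0),.005);print(p.round(4),round(e,3))
E
python3 g.py .384 -.072 .1 -1.571 .384 -.072 .043 -1.571
```

```text
[ 0.4078 -0.0712  0.0362] 0.41
[ 0.4081 -0.0707 -0.0181] 0.083
[ 0.4084 -0.0712 -0.0104] 0.249
t 16.2 [ 0.4192 -0.0702  0.1709] [ 3.138e+00 -1.000e-03 -1.571e+00] w 0.0253 j [ 0.22  0.1  -0.54 -0.   -0.93 -0.22] F [ 0.  -0.3  0.2]
[0.07, 1.4, 2.84, 0.03, -0.01, -0.0]
[0.07, 1.39, 5.12, 0.03, -0.01, -0.0]
```

Emit:
{"name": "play_rows", "arguments": {
  "deltas": [
    [[0.05, 0.8, 0.2, 0, 0, 0, 0], [0.05, 1.4, 0.6, 0, 0, 0, 0], [0.05, 1.45, 1.6, 0, 0, 0, 0], [0.05, 1.45, 2.8, 0, 0, 0, 0], [0.05, 1.45, 4, 0, 0, 0, 0], [0.05, 1.45, 4.8, 0, 0, 0, 0], [0.05, 1.45, 5.12, 0, 0, 0, 0], [0.05, 1.45, 5.12, 0, 0, 0, 0], [0.05, 1.2, 5.12, 0, 0, 0, 0], [0.05, 0.9, 5.12, 0, 0, 0, 0], [0.05, 0.7, 5.12, 0, 0, 0, 0], [0.05, 0.5, 5.12, 0, 0, 0, 0], [0.05, 0.35, 5.12, 0, 0, 0, 0], [0.05, 0.2, 5.12, 0, 0, 0, 0], [0.05, 0.05, 5.12, 0, 0, 0, 0]]
  ]
}}

```text
t: 17.45
tcp_pos: [0.419, -0.0713, 0.0446]
tcp_rot: [-3.141, 0.0, -1.571]
ft_force: [0.3, 0.4, 0.3]
width: 0.0002
gripper_force: 0.2
```

Emit:
{"name": "play_rows", "arguments": {
  "deltas": [
    [[0, -0.15, 0, 0, 0, 0, 0], [0, -0.3, 0, 0, 0, 0, 0], [0, -0.45, 0, 0, 0, 0, 0], [0, -0.6, 0, 0, 0, 0, 0], [0, -0.75, 0, 0, 0, 0, 0], [0, -0.9, 0, 0, 0, 0, 0], [0, -1.05, 0, 0, 0, 0, 0], [0, -1.2, 0, 0, 0, 0, 0], [0, -1.35, 0, 0, 0, 0, 0], [0, -1.5, 0, 0, 0, 0, 0], [0, -1.6, 0, 0, 0, 0, 0], [0, -1.6, 0, 0, 0, 0, 0], [0, -1.6, 0, 0, 0, 0, 0], [0, -1.6, 0, 0, 0, 0, 0]]
  ]
}}

```text
t: 18.62
tcp_pos: [0.4584, -0.0713, 0.0443]
tcp_rot: [3.141, -0.0, -1.571]
ft_force: [0.1, -0.5, 1.1]
width: 0.0001
gripper_force: 0.0
```

```bash
python3 g.py
python3 - <<'E'
from h import *
S=camera("side")
r=trace(S,"right_bracket_mid")
for x in r[:2]: print(round(x["confidence"],2),x["extent"],x["mask"].sum())
for nm,b,x0 in(("stood",stood(-1),(.41,-.07,0)),("lying",bracket(-1),(.46,-.07,0))):
    p,e=fit([(S,r[0]["mask"])],b,x0,.005);print(nm,p.round(4),round(e,3))
E
```

```text
t 18.62 [ 0.4584 -0.0713  0.0443] [ 3.141 -0.    -1.571] w 0.0001 j [ 0.2   0.36 -0.61 -0.   -0.6  -0.2 ] F [ 0.1 -0.5  1.1]
0.7 [297.5, 178.1, 330.8, 213.8] 596
0.7 [308.0, 214.3, 370.0, 261.1] 771
stood [ 0.4357 -0.1007  0.5313] 0.394
lying [ 0.4576 -0.0723 -0.0419] 0.069
```

It has fallen onto its base: the lying model fits at 0.07. Raising the tool and measuring.

Emit:
{"name": "play_rows", "arguments": {
  "deltas": [
    [[0, 0, -0.4, 0, 0, 0, 0], [0, 0, -1.2, 0, 0, 0, 0], [0, 0, -2.4, 0, 0, 0, 0], [0, 0.4, -3.4, 0, 0, 0, 0.35], [0, 0.8, -3.8, 0, 0, 0, 0.35], [0, 0.8, -3.8, 0, 0, 0, 0.35], [0, 0.8, -3.8, 0, 0, 0, 0.35]]
  ]
}}

```text
t: 19.3
tcp_pos: [0.4384, -0.0712, 0.1397]
tcp_rot: [-3.14, 0.001, -1.571]
ft_force: [-0.9, 0.7, -1.1]
width: 0.0299
gripper_force: 0.0
```

```bash
python3 - <<'E'
from h import *
T=camera("top");S=camera("side")
cm=[]
for c in(T,S):
    for x in trace(c,"right_bracket_mid")[:1]:
        print(round(x["confidence"],2),x["extent"],x["mask"].sum());cm.append((c,x["mask"]))
for k in [[m] for m in cm]+[cm]:
    p,e=fit(k,bracket(-1),(.46,-.07,0),.005);print(p.round(4),round(e,3))
    for x in(p,):
        f=x[:2]+np.array([np.cos(x[2]),np.sin(x[2])])*-.024;print("flange",f.round(4),"yaw",-np.pi/2+x[2])
E
python3 g.py .434 -.071 .125 -1.6 .434 -.071 .025 -1.6
```

```text
0.87 [247.6, 200.3, 296.4, 225.4] 442
0.93 [297.8, 181.3, 330.2, 213.3] 507
[ 0.4584 -0.0727  0.0074] 0.622
flange [ 0.4344 -0.0729] yaw -1.563435454882917
[ 0.4566 -0.0722 -0.0601] 0.146
flange [ 0.4326 -0.0708] yaw -1.6308486394935617
[ 0.4574 -0.0722 -0.0379] 0.388
flange [ 0.4335 -0.0713] yaw -1.6086603657702645
t 19.5 [ 0.4383 -0.0714  0.1382] [ 3.139 -0.    -1.571] w 0.0297 j [ 0.21  0.18 -0.55 -0.   -0.85 -0.21] F [-0.2 -0.2  0.1]
[-0.01, 0.17, 0.53, 0.02, -0.0, 0.28]
[-0.02, 0.16, 4.53, 0.02, -0.0, 0.28]
```

Emit:
{"name": "play_rows", "arguments": {
  "deltas": [
    [[0, 0.16, 0.8, 0, 0, 0.25, 0.35], [0, 0.16, 1.8, 0, 0, 0.25, 0.35], [0, 0.16, 2.8, 0, 0, 0.25, 0.35], [0, 0.16, 3.6, 0, 0, 0.25, 0.35], [0, 0.16, 4.2, 0, 0, 0.25, 0.35], [0, 0.16, 4.5, 0, 0, 0.25, 0.35], [0, 0.16, 4.5, 0, 0, 0.25, 0.35], [0, 0.16, 4.5, 0, 0, 0.25, 0.2], [0, 0.16, 4.5, 0, 0, 0.25, 0.1], [0, 0.16, 4.5, 0, 0, 0.25, 0], [0, 0.16, 4.5, 0, 0, 0.25, 0], [0, 0.16, 4.5, 0, 0, 0.25, 0], [0, 0.16, 4.5, 0, 0, 0.25, 0]]
  ],
  "grip_force": 40
}}

```text
t: 20.58
tcp_pos: [0.4352, -0.0711, 0.0275]
tcp_rot: [-3.14, 0.0, -1.597]
ft_force: [-0.1, 1.4, 2.5]
width: 0.0069
gripper_force: 42.7
```

```bash
python3 g.py .434 -.0725 .11 -1.596 .434 -.41 .11 -1.615
```

```text
t 20.58 [ 0.4352 -0.0711  0.0275] [-3.14   0.    -1.597] w 0.0069 j [ 0.21  0.36 -0.68  0.   -0.53 -0.24] F [-0.1  1.4  2.5]
[0.05, 0.04, -3.3, -0.02, 0.0, -0.01]
[13.55, -0.31, -3.3, -0.02, 0.0, 0.17]
```

Emit:
{"name": "play_rows", "arguments": {
  "deltas": [
    [[0, 0, -0.6, 0, 0, 0, 0], [0, 0, -1.6, 0, 0, 0, 0], [0, 0, -2.8, 0, 0, 0, 0], [0.6, 0, -3.4, 0, 0, 0, 0], [1.8, 0, -3.4, 0, 0, 0, 0], [3, 0, -3.4, 0, 0, 0, 0], [4.2, 0, -3.4, 0, 0, 0, 0], [5.4, 0, -3.4, 0, 0, 0, 0], [6.6, 0, -3.4, 0, 0, 0, 0], [7.8, -0.1, -3.4, 0, 0, 0, 0], [9, -0.2, -3.4, 0, 0, 0, 0], [10.2, -0.3, -3.4, 0, 0, 0, 0], [11.4, -0.3, -3.4, 0, 0, 0.1, 0], [12.5, -0.3, -3.4, 0, 0, 0.17, 0], [13.5, -0.3, -3.4, 0, 0, 0.2, 0], [13.5, -0.3, -3.4, 0, 0, 0.2, 0], [13.5, -0.3, -3.4, 0, 0, 0.2, 0], [13.5, -0.3, -3.4, 0, 0, 0.2, 0]]
  ]
}}

```text
t: 22.08
tcp_pos: [0.4323, -0.4081, 0.111]
tcp_rot: [3.14, 0.002, -1.619]
ft_force: [-0.9, 0.1, -3.2]
width: 0.0071
gripper_force: 41.9
```

```bash
python3 - <<'E'
from h import *
S=camera("side");s=read_state();p=s["tcp_pos"];w=s["tcp_rot"][2]+np.pi/2
q=np.array(p[:2])+.024*np.array([np.cos(w),np.sin(w)])
r=trace(S,"right_bracket_mid")[0];print("pred",q.round(4),round(w,3),round(r["confidence"],2),r["extent"])
z=p[2]-.0225
m=sil(S,place(bracket(-1),*q,w,z),1);ys,xs=np.nonzero(m);print("pred ext",xs.min(),ys.min(),xs.max(),ys.max())
f,e=fit([(S,r["mask"])],bracket(-1),(*q,w),z);print(f.round(4),round(e,3))
E
python3 g.py .4331 -.4095 .04 -1.618 .4331 -.4095 .0265 -1.618
```

```text
pred [ 0.4565 -0.4089] -0.047 0.69 [351.7, 235.5, 402.1, 273.3]
pred ext 351 222 401 272
[ 0.4541 -0.4107 -0.037 ] 0.254
t 22.18 [ 0.4329 -0.4077  0.1116] [ 3.141e+00  1.000e-03 -1.617e+00] w 0.0071 j [-0.48  0.44 -0.23 -0.   -0.9   0.44] F [ 1.   0.4 -2. ]
[0.07, -0.01, 2.86, 0.01, 0.01, 0.01]
[0.07, -0.01, 3.4, 0.01, 0.01, 0.01]
```

Held as predicted, to within about 1 px. Lowering.

Emit:
{"name": "play_rows", "arguments": {
  "deltas": [
    [[0.06, 0, 0.8, 0, 0, 0, 0], [0.06, 0, 1.6, 0, 0, 0, 0], [0.06, 0, 2.3, 0, 0, 0, 0], [0.06, 0, 2.8, 0, 0, 0, 0], [0.06, 0, 3.05, 0, 0, 0, 0], [0.06, 0, 3.15, 0, 0, 0, 0], [0.06, 0, 3.2, 0, 0, 0, 0], [0.06, 0, 3.25, 0, 0, 0, 0], [0.06, 0, 3.25, 0, 0, 0, 0]]
  ]
}}

```text
t: 22.93
tcp_pos: [0.4337, -0.4105, 0.0313]
tcp_rot: [-3.14, -0.001, -1.618]
ft_force: [-1.5, -0.4, -2.1]
width: 0.0072
gripper_force: 41.8
```

Emit:
{"name": "play_rows", "arguments": {
  "deltas": [
    [[-0.03, 0.02, 0.06, 0, 0, 0, 0], [-0.03, 0.02, 0.1, 0, 0, 0, 0], [-0.03, 0.02, 0.13, 0, 0, 0, 0], [-0.03, 0.02, 0.16, 0, 0, 0, 0], [-0.03, 0.02, 0.19, 0, 0, 0, 0], [-0.03, 0.02, 0.21, 0, 0, 0, 0], [-0.03, 0.02, 0.21, 0, 0, 0, 0]]
  ]
}}

```text
t: 23.52
tcp_pos: [0.4327, -0.4097, 0.0266]
tcp_rot: [-3.142, -0.0, -1.618]
ft_force: [-1.8, 2.1, 4.8]
width: 0.0071
gripper_force: 43.0
```

Emit:
{"name": "play_rows", "arguments": {
  "deltas": [
    [[0, 0, 0, 0, 0, 0, 0.1], [0, 0, 0, 0, 0, 0, 0.2], [0, 0, 0, 0, 0, 0, 0.3], [0, 0, 0, 0, 0, 0, 0.3], [0, 0, -0.5, 0, 0, 0, 0.3], [0, 0, -1.5, 0, 0, 0, 0.3], [0, 0, -3, 0, 0, 0, 0.3], [0, 0, -4.5, 0, 0, 0, 0.3], [0, 0, -6, 0, 0, 0, 0.3], [-1.6, 0, -6, 0, 0, 0, 0.3], [-3.2, 0, -6, 0, 0, 0, 0.3], [-4.8, 0, -6, 0, 0, 0, 0.3], [-6.4, 0, -6, 0, 0, 0, 0.3], [-8, 0, -6, 0, 0, 0, 0.3], [-9.6, 0, -6, 0, 0, 0, 0.3], [-11.2, 0, -6, 0, 0, 0, 0.3], [-12.8, 0, -6, 0, 0, 0, 0.3], [-14.4, 0, -6, 0, 0, 0, 0.3], [-16, 0, -6, 0, 0, 0, 0.3], [-16, 0, -6, 0, 0, 0, 0.3]]
  ]
}}

```text
t: 25.18
tcp_pos: [0.4526, -0.0048, 0.1759]
tcp_rot: [-3.139, 0.001, -1.61]
ft_force: [0.7, 0.4, 0.3]
width: 0.0257
gripper_force: 0.0
```

Run:
```python
from h import *
T=camera("top");S=camera("side");s=read_state();print(round(float(s["t"]),2),np.round(s["tcp_pos"],3))
for q,sg,x0 in(("left_bracket_mid",1,(.455,-.241,.12)),("right_bracket_mid",-1,(.457,-.411,-.045))):
    for c in(T,S):
        for r in trace(c,q)[:2]:
            if r["extent"][0]<300: continue
            f,e=fit([(c,r["mask"])],bracket(sg),x0,.004);print(q,round(r["confidence"],2),r["extent"],f.round(4),round(e,3))
for q in("loupe","tape_roll"):
    for r in trace(T,q)[:1]: print(q,r["extent"])
t=cv2.resize(T["image"][180:280,210:460],None,fx=3,fy=3,interpolation=2)
u=cv2.resize(S["image"][190:330,260:430],(400,330),interpolation=2)
im=np.zeros((600,750,3),np.uint8);im[:300]=t;u=cv2.resize(S["image"][205:325,270:420],(375,300),interpolation=2);im[300:,:375]=u
cv2.imwrite("pics/z.png",im)
```

```text
25.28 [ 0.452 -0.008  0.175]
left_bracket_mid 0.94 [327.7, 197.9, 375.3, 229.5] [ 0.4534 -0.2406  0.1126] 0.051
left_bracket_mid 0.88 [316.4, 215.9, 358.5, 253.7] [ 0.4531 -0.2419  0.1353] 0.055
right_bracket_mid 0.81 [400.1, 198.5, 451.4, 224.9] [ 0.4549 -0.4106 -0.0465] 0.056
right_bracket_mid 0.93 [349.1, 257.5, 393.8, 310.1] [ 0.4547 -0.4109 -0.0408] 0.07
loupe [331.8, 248.2, 350.2, 268.7]
tape_roll [222.0, 244.5, 248.6, 270.1]
```

View pics/z.png

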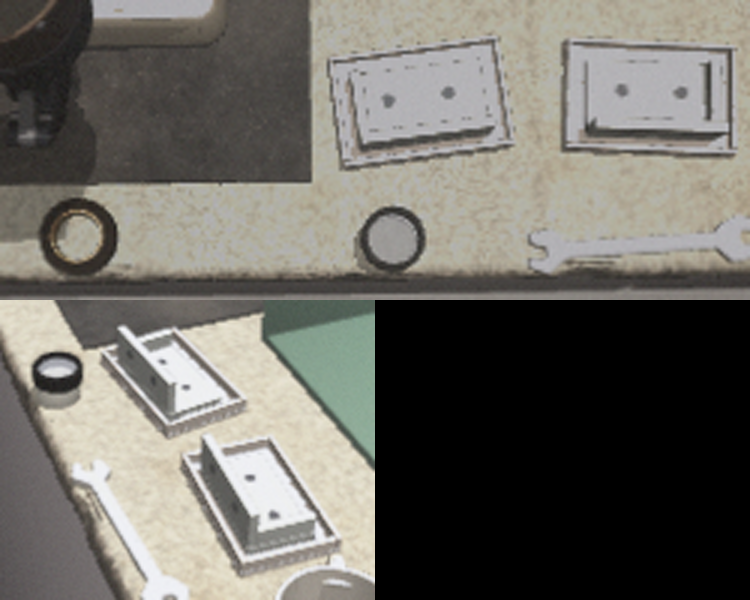

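Both brackets lie base-down, about 2 mm from the tray centres and within about 0.02 rad: left at (425,95), right at (650,95). The loupe at (392,238) and the tape roll at (78,235) have not moved.

```bash
python3 -c "
from bench import *
print(finish_job())"
```

```text
the job is handed in; nothing more can be done
None
```

Both brackets lie base-down in their matching trays, about 2 mm from the tray centres. The loupe and tape roll are where they were, and the job was handed in at about 26 s; the right bracket needed a second push to tip onto its base on the mat.

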